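Put the capping machine's selector lever into third

TASK

Put the capping machine's selector lever into the third slot of its H-shaped gate. It stands somewhere in the left-hand lane: with the fingers push it level with the crossbar, then across into the right-hand lane, then forward (away from the robot) until it is fully home, without letting it drop back into the fourth slot. Push gently from outside with the fingers, do not pinch the knob, leave the jars and other things where they are, and finish clear of everything.

Things in the scene. Friction and masses are not known exactly. Their poses are not given: they have to be found in the camera images.
- gate (a point): centre of the H gate, on the top face of its steel plate (120 x 110 mm), 120 mm above the table. x axis: forward along the lanes, away from the robot (turned up to 0.28 rad); y left; z up. Lanes 15 mm wide at y = +20 mm (left) and -20 mm (right), from x = -35 to +35 mm, joined by a crossbar at x = -10 to +10 mm with rounded corners
- third (a point): far end of the third slot, on the plate's top face. First slot = left lane far end, second = left lane near end, third = right lane far end, fourth = right lane near end; one to four black pips mark them
- console: white machine console carrying the gate, deck 110 mm high; origin on the table under the gate's centre, axes as the gate. It reaches 120 mm to front and back, 110 mm to the right and 270 mm to the left; over its left end, 205 mm left of the gate, a capping head stands 370 mm tall
- knob (a point): centre of the lever's black knob, a cylinder 36 mm across, 44 mm tall, on a 10 mm steel rod through the gate. The rod pivots 100 mm below the gate's point; pivot to knob centre 180 mm, so upright the knob centre is 80 mm above the plate. Stiff by friction (2 to 3 N at the knob moves it), stays where left, only the gate stops it
- cross (a joint): sideways lean of the lever about the gate's x axis, rad, growing to the right. About -0.20 mid left lane, +0.20 mid right lane, some 0.025 of play either way in a lane. At angle a the knob is 180 mm x sin(a) right of the gate's centre
- fore (a joint): lean of the lever along the lanes, rad, growing forward (away from the robot). 0 = upright in the crossbar (free to go across from about -0.04 to +0.04), about +0.28 = fully home at a far slot's end, -0.28 at a near one's. At angle b the knob is 180 mm x sin(b) forward of the gate's centre
- nest_jar: black plastic jar with a lid, 68 mm across and 92 mm tall, origin at the centre of its underside. Bystander: leave it where it stands under the capping head on the console's left part
- loose_cap: black jar lid lying on the console's deck to the left of the gate, 68 mm across, 18 mm thick, origin at the centre of its underside. Bystander: leave it
- seal_pack: roll of aluminium seals on the console's deck, near edge, left of the gate, 48 mm across, 22 mm tall, origin at the centre of its underside. Bystander: leave it
- far_jar: black plastic jar with a lid, 68 mm across and 92 mm tall, origin at the centre of its underside. Bystander: leave it where it stands on the table at the right of the console, its far half. It has a yellow label
- side_jar: black plastic jar with a lid, 68 mm across and 92 mm tall, origin at the centre of its underside. Bystander: leave it where it stands on the table at the right of the console, its near half
- back_jar: black plastic jar with a lid, 68 mm across and 92 mm tall, origin at the centre of its underside. Bystander: leave it where it stands on the table farther to the right. It has a yellow label
- heat_gun: blue hot-air gun lying on its side on the table at the left, about 210 mm long and 150 mm wide, 68 mm high, origin under the middle of its barrel. Bystander: leave it

How it is judged:
By the outcome, as a careful person would: the job done as asked, in the order asked, and still so for the second after the job is handed in, with the robot touching nothing.
It also fails if it takes over 70 s, if anything falls off the work surface, if the arm or the gripper's body presses on something with over 40 N, if the wrist force passes 120 N, or if a joint passes its speed limit or range.

ROBOT

A 6-joint arm with a two-finger parallel gripper is mounted at the origin on the work surface. World frame = base frame: x ahead of the robot, y to its left, z up, the work surface at z = 0. Lengths are in m, angles in rad, forces in N, time in s.
With the tool pointing down it reaches from about 0.375 to 0.975 m from the base axis. Payload 3.8 kg.
Tool frame: the origin (TCP) lies on the centre line of the jaws, within the pads' length; the fingertips stand 14 mm ahead of it and the grasp point (between the pads) lies 5 mm behind it; z points along the fingers, y is the line along which they close (so a half turn about z gives the same grasp; the last joint's range is limited). The gripper opens to 85 mm and grips with 20 to 120 N. Pads are 22 mm wide; open, the fingers measure 114 mm over their backs; the gripper's body (76 mm by 85 mm) begins 54 mm behind the grasp point. The pads swing forward as they close: fully open they stand 13 mm farther back than shut.
Start: joints at [1.154, 0.264, 1.604, -0, 1.274, -0.037], TCP at [0.25, 0.627, 0.214] pointing down, gripper open.
Joint ranges: [-2.63, 2.63], [-0.94, 2.18], [0.31, 2.57], [-1.31, 4.45], [0, 2.66], [-2.55, 2.55]. Speed limits (rad/s): [2.57, 2.57, 3.14, 3.14, 3.14, 3.14].

INTERFACE

Orientations are given as a rotation vector (axis times angle).
In Python, from workcell import bot, eyes, spot_in gives the robot as it stands.
- The arm moves only by the tool carry_out, never from a script. Its argument "series" is text: rows parted by semicolons, each of 4 numbers parted by spaces: the shift along the world's x, y, z in m, then the turn about the world's z in degrees. In form: tx ty tz roll; .... A call has 1 to 20 rows; each row shifts and turns the commanded pose from where the row before left it; what a row does not reach is not made up. A row lasts 1/8 s, in which the tool goes at most 62.5 mm and 10.7 degrees, less where a joint would pass 70% of its speed; a pose out of reach is approached as far as the arm can. A call is refused whole if a number of a shift passes 0.0625 or a number of a turn 10.7, either way. A call with a gripper value outside its range is refused whole. "jaw" is the gripper command: -1 is shut, 1 is fully open, values between are in proportion, set as the call begins (left out, the last holds). The fingers move at their own pace and stop on an object; "grip_force" is the grip in N (left out, the last holds). Time passes only in rows, so rows that do not move let the fingers close. It gives the time, the measured TCP pose, the force, the opening and the grip force at its end, in the units of the state.
- bot.read_state(): the state, without advancing time (a new reading comes with each control period).
- eyes.read_camera(name): name is "scene" or "top" or "wrist"; returns (picture, depth): 384x512x3 uint8, blue, green, red; 384x512 float32, m along the optical axis (not along the pixel's ray), 0 where there is no reading.
- eyes.get_calibration(name): a dict with "K" (3x3 intrinsics, pixels), "position" and "rotation" of the camera in the world; the wrist camera has in their place "T_tool_cam" (4x4, takes a point from camera to tool coordinates, whose origin is the TCP and whose axes are the flange's). Camera axes: x right, y down, z forward; pixel columns grow to the right and rows downward; lengths in m; the calibration is good to about 2 mm. A picture is of the moment at which its call begins: read the wrist's pose just before it. get_calibration takes no time and is no camera call.
- bot.finish_job(): hands the job in; it is judged then, once.
Trained networks look in the newest picture that a camera, given by its name, has taken for a name from the list of things; names that differ only in an ending like _2 or _b are one class to them, and where a whole thing is asked for, a point or a joint stands for the part that bears it (a point fixed in the world has none). Each returns a list of dicts, best first, with "score" (0 to 1); they miss things now and then, are a little off and sometimes report something else, mostly with a low value. They report only what shows in the picture. A call takes as long as a camera call.
- spot_in(camera, target): "rect" ([centre column, centre row, width, height] in pixels, round what is visible of it).
The state is a dict: "time": time; "q": joint angles; "joint_vel": joint speeds; "joint_torque": joint torques, N m; "tool_pos": TCP position; "tcp_rot": TCP orientation; "wrist_force": force on the tool from outside, world axes, zero at the start; "torque": the same for the moment, N m; "width": opening from 0.0 (shut) to 1.0 (fully open); "grip_force": force on a finger pad.
Only numpy, scipy, OpenCV 4.12 (cv2) and the standard library are available. Lean on these libraries where they do the work, as an engineer would, in place of code of your own. Each camera call takes 0.05 s, during which the arm holds its last target. There are 200 camera calls.

## Working session

There is one attempt and no reset: what is moved stays moved. The work goes in short steps, Python scripts to look and compute and a tool call to move; the robot and the scene stay as the last step left them, time stands still between calls to the robot, and variables do not carry over. Pictures are saved under pics/ and viewed, at most 14 in all, crops included, and the job is handed in when it is done.

Besides the shell and the picture viewer there is one more tool, called after ">>>" by a JSON object that holds its "op" and its "data", one argument or row to a line. carry_out: Moves the arm, as the interface text tells. Its arguments: {"type":"object","properties":{"series":{"type":"string"},"jaw":{"type":"number"},"grip_force":{"type":"number"}},"required":["series"]}

```bash
ls; mkdir -p pics
cat > h.py <<'E'
import numpy as np, cv2
from workcell import bot, eyes, spot_in
def cal(n):
    c=eyes.get_calibration(n); return np.array(c["K"]),np.array(c["position"]),np.array(c["rotation"])
def world(n,d):
    K,p,R=cal(n)
    if R.shape!=(3,3): R=cv2.Rodrigues(R)[0]
    v,u=np.mgrid[:d.shape[0],:d.shape[1]]
    P=np.stack([(u-K[0,2])/K[0,0]*d,(v-K[1,2])/K[1,1]*d,d],-1)
    return P@R.T+p
E
python3 - <<'E'
from h import *
for n in("scene","top"):
    im,d=eyes.read_camera(n); cv2.imwrite(f"pics/{n}0.png",im); np.save(f"{n}0.npy",d)
    W=world(n,d)
    for t in("gate","knob","third","console","nest_jar","loose_cap","seal_pack","far_jar","heat_gun"):
        for r in spot_in(n,t)[:2]:
            c,rr,w,h=r["rect"]; q=W[int(rr),int(c)] if 0<=rr<384 and 0<=c<512 else None
            print(n,t,np.round(r["score"],2),np.round(r["rect"]),np.round(q,3))
print(bot.read_state())
E
```

```text
pics
scene gate 0.68 [244. 204. 134. 124.] [0.592 0.013 0.127]
scene knob 0.43 [228. 177.  12.  26.] [ 0.59  -0.057  0.2  ]
scene knob 0.42 [242. 203. 138. 124.] [ 0.592 -0.     0.127]
scene third 0.75 [242. 202. 135. 120.] [0.59  0.002 0.127]
scene console 0.85 [243. 203. 133. 118.] [0.591 0.007 0.127]
scene nest_jar 0.61 [279. 202.  23.  22.] [0.544 0.11  0.166]
scene loose_cap 0.75 [248. 206.  19.  17.] [0.588 0.025 0.128]
scene far_jar 0.56 [168. 195.  22.  36.] [ 0.695 -0.245  0.077]
scene heat_gun 0.98 [413. 266.  60.  70.] [0.406 0.513 0.062]
top gate 0.79 [280. 173. 136. 105.] [ 0.562 -0.022  0.112]
top knob 0.71 [299. 164.  14.  18.] [ 0.569 -0.068  0.213]
top third 0.59 [284. 176. 138. 108.] [ 0.556 -0.031  0.111]
top console 0.57 [283. 177. 133. 107.] [ 0.552 -0.031  0.116]
top nest_jar 0.73 [276. 204.  15.  12.] [ 0.461 -0.008  0.134]
top nest_jar 0.46 [244. 193.  18.   6.] [0.471 0.085 0.235]
top loose_cap 0.83 [265. 165.  20.  23.] [0.581 0.025 0.126]
top seal_pack 0.56 [278. 204.  15.  12.] [ 0.465 -0.014  0.131]
top far_jar 0.63 [359. 147.  25.  19.] [ 0.659 -0.265  0.095]
top heat_gun 0.79 [116. 217.  59.  82.] [ 0.42   0.503 -0.001]
{'time': 1.0, 'q': array([ 1.15410578e+00,  2.63870110e-01,  1.60394890e+00,  2.66420232e-05,
        1.27368837e+00, -3.69017883e-02]), 'joint_vel': array([ 0.00097714,  0.00042303, -0.00059131,  0.00083149,  0.00130703,
       -0.00072989]), 'joint_torque': array([-3.75984318e-04, -5.15065134e+01, -3.67739654e+01, -8.69404926e-05,
        7.97677731e-04,  5.98263540e-06]), 'tool_pos': array([0.25024427, 0.62692909, 0.21362753]), 'tcp_rot': array([-5.93002838e-01, -3.08511208e+00, -1.39515421e-04]), 'wrist_force': array([-0.03337335, -1.23705395,  0.81265753]), 'torque': array([-0.03111129,  0.01866444, -0.0094983 ]), 'grip_force': 0.0, 'width': 1.0012481472785106}
```

Run:
```python
from h import *
a=cv2.imread("pics/top0.png")[100:240,200:400]; cv2.imwrite("pics/topc.png",cv2.resize(a,(800,560),interpolation=cv2.INTER_CUBIC))
a=cv2.imread("pics/scene0.png")[120:270,150:350]; cv2.imwrite("pics/scenec.png",cv2.resize(a,(800,600),interpolation=cv2.INTER_CUBIC))
```

```text
(no output)
```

View pics/topc.png

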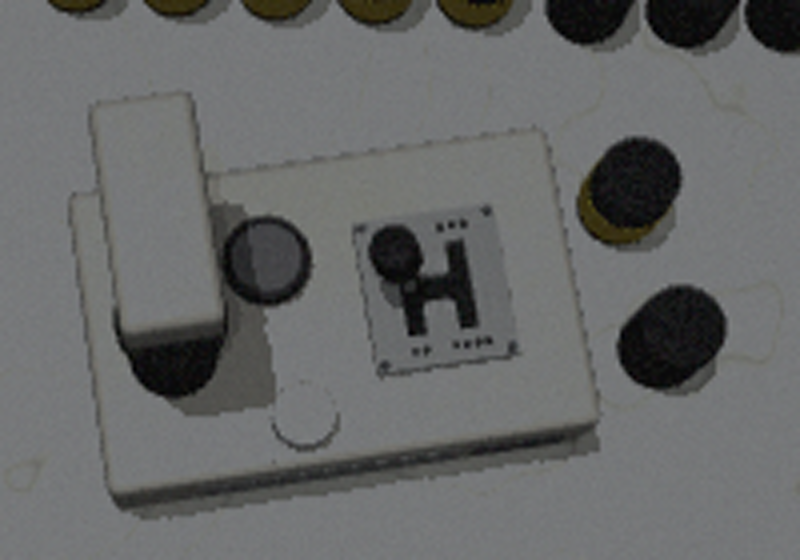

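View pics/scenec.png

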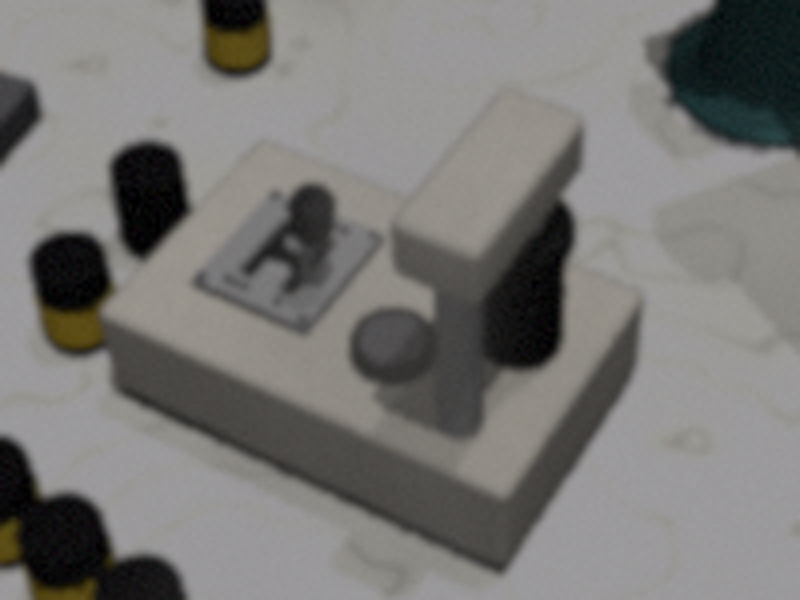

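Top crop (4x, offset 200,100): the plate's corners are near (352,228), (492,205), (520,352) and (378,376). The knob is at (395,252) over the left lane, the cap at (267,260), and the capping head on the left. The right lane and pips agree with the text.

```bash
cat >> h.py <<'E'
def ray(n,u,v,z):
    K,p,R=cal(n)
    if R.shape!=(3,3): R=cv2.Rodrigues(R)[0]
    r=R@np.linalg.solve(K,[u,v,1.]); return p+r*(z-p[2])/r[2]
E
python3 - <<'E'
from h import *
C=np.array([ray("top",200+x/4,100+y/4,.12) for x,y in((352,228),(492,205),(520,352),(378,376))])
print(C,C.mean(0),[np.linalg.norm(C[i]-C[i-1]) for i in range(4)])
f=(C[0]+C[1]-C[2]-C[3]); f/=np.linalg.norm(f); l=C[0]+C[3]-C[1]-C[2]; l/=np.linalg.norm(l)
print(np.arctan2(f[1],f[0]),np.arctan2(-l[0],l[1]))
g=C.mean(0)
for z in(.2,.21,.22):
    k=ray("top",200+395/4,100+250/4,z);print(z,k,(k-g)@f,(k-g)@l)
for n in("top","scene"):
    d=np.load(n+"0.npy");W=world(n,d);print(cal(n)[1])
    q=W.reshape(-1,3); e=q-g; x=e@f;y=e@l
    m=(q[:,2]>.165)&(q[:,2]<.25)&(abs(x)<.1)&(abs(y)<.08)
    print(n,m.sum(),np.c_[x,y,q[:,2]][m].mean(0),np.percentile(np.c_[x,y,q[:,2]][m],[5,50,95],axis=0))
    m=(abs(q[:,2]-.12)<.006)&(abs(x)<.05)&(abs(y)<.05); print("plate z",np.median(q[m,2]))
E
```

```text
[[ 0.61123208 -0.04449942  0.12      ]
 [ 0.63393138 -0.15185664  0.12      ]
 [ 0.51914652 -0.17417564  0.12      ]
 [ 0.49630859 -0.06702474  0.12      ]] [ 0.56515464 -0.10938911  0.12      ] [np.float64(0.117110194960644), np.float64(0.10973072656934392), np.float64(0.11693460803643475), np.float64(0.10955768197754341)]
0.19279795262189883 0.2091813337439902
0.2 [ 0.57404325 -0.07084479  0.2       ] 0.016109234101091677 0.03585830262286026
0.21 [ 0.57140902 -0.06996592  0.21      ] 0.013692210758710752 0.03726503823282613
0.22 [ 0.5687748  -0.06908704  0.22      ] 0.011275187416329938 0.03867177384279199
[0.22101143 0.04693926 1.54017215]
top 151 [0.01221509 0.0382112  0.2115679 ] [[-0.00172241  0.02267388  0.19099904]
 [ 0.01186833  0.03838995  0.21481388]
 [ 0.02897666  0.05272931  0.22125316]]
plate z 0.11947796531416577
[1.2521351  0.67115499 1.19148414]
scene 156 [0.02525271 0.04201912 0.20547524] [[0.00854217 0.02731799 0.18244831]
 [0.02709011 0.04321574 0.21018278]
 [0.03652382 0.05442007 0.21923428]]
plate z 0.11927540858377217
```

>>> {"op": "carry_out", "data": {
  "series": "0 0 0.06 0; 0 0 0.06 0; 0 0 0.06 0; 0 0 0.06 0; 0.029 -0.053 0 -4.4; 0.029 -0.053 0 -4.4; 0.029 -0.053 0 -4.4; 0.029 -0.053 0 -4.4; 0.029 -0.053 0 -4.4; 0.029 -0.053 0 -4.4; 0.029 -0.053 0 -4.4; 0.029 -0.053 0 -4.4; 0.029 -0.053 0 -4.4; 0.029 -0.053 0 -4.4; 0.029 -0.053 0 -4.4; 0.029 -0.053 0 -4.4; 0.029 -0.053 0 -4.4; 0 0 0 0",
  "jaw": -1
}}

```text
time: 3.25
tool_pos: [0.6284, -0.0662, 0.4516]
tcp_rot: [-2.003, -2.418, 0.003]
wrist_force: [0.3, 0.3, -0.3]
width: -0.0
grip_force: 0.0
```

```bash
cat >> h.py <<'E'
def wcal():
    s=bot.read_state(); T=np.eye(4); T[:3,:3]=cv2.Rodrigues(np.array(s["tcp_rot"]))[0]; T[:3,3]=s["tool_pos"]
    c=eyes.get_calibration("wrist"); return np.array(c["K"]),T@np.array(c["T_tool_cam"])
E
python3 - <<'E'
from h import *
K,M=wcal(); im,d=eyes.read_camera("wrist"); cv2.imwrite("pics/w1.png",im); np.savez("w1.npz",K=K,M=M,d=d)
s=bot.read_state(); print(s["tool_pos"],s["tcp_rot"],s["q"],s["time"],s["wrist_force"]); print(M)
for t in("gate","knob","third"): print(t,spot_in("wrist",t)[:2])
E
```

```text
[ 0.62762975 -0.06400477  0.45226344] [-1.99983767e+00 -2.42037631e+00  1.63578612e-03] [-1.41170369e-01  1.33216575e-01  1.33178170e+00  1.11970530e-04
  1.67877180e+00 -3.30867174e-01] 3.3 [ 0.07548381 -0.44723378  0.05156424]
[[ 0.98254737  0.1773017   0.05625637  0.61315135]
 [ 0.18599377 -0.93214227 -0.31067202  0.01325711]
 [-0.00264373  0.31571331 -0.94885094  0.6114726 ]
 [ 0.          0.          0.          1.        ]]
gate [{'rect': [212.9, 112.4, 185.8, 220.0], 'score': 0.93}, {'rect': [219.2, 156.2, 26.5, 25.1], 'score': 0.59}]
knob [{'rect': [222.4, 156.6, 28.2, 25.4], 'score': 0.76}]
third [{'rect': [216.9, 110.1, 186.8, 220.1], 'score': 0.63}]
```

View pics/w1.png

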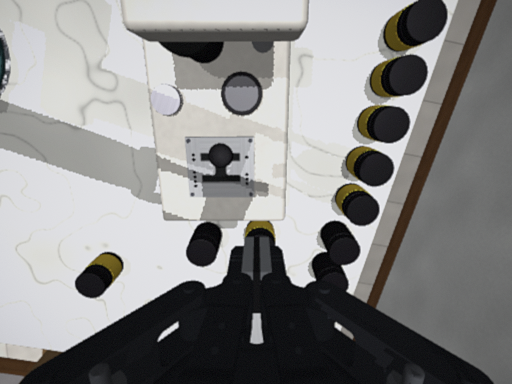

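The wrist view (right = forward, up = left) shows the plate at columns 186-254, rows 137-196 and the knob at (220,156) over the left lane. The shut fingers are at (258,260).

```bash
cat >> h.py <<'E'
def wray(K,M,u,v,z):
    r=M[:3,:3]@np.linalg.solve(K,[u,v,1.]); return M[:3,3]+r*(z-M[2,3])/r[2]
def wworld(K,M,d):
    v,u=np.mgrid[:384,:512]; P=np.stack([(u-K[0,2])/K[0,0]*d,(v-K[1,2])/K[1,1]*d,d],-1); return P@M[:3,:3].T+M[:3,3]
E
python3 - <<'E'
from h import *
z=np.load("w1.npz"); K,M,d=z["K"],z["M"],z["d"]
W=wworld(K,M,d); m=(abs(W[...,2]-.12)<.02); print("z plate",W[150,195],W[190,245],"knob",W[150:162:3,220])
im=cv2.imread("pics/w1.png")[125:205,170:270]; cv2.imwrite("pics/w1c.png",cv2.resize(im,(750,600),interpolation=cv2.INTER_CUBIC))
E
```

```text
z plate [ 0.52110156 -0.08597465  0.11920224] [ 0.62027764 -0.14205025  0.11943528] knob [[ 0.57395656 -0.05979366  0.2164455 ]
 [ 0.57462107 -0.06391083  0.21690214]
 [ 0.57521296 -0.06820877  0.21657391]
 [ 0.57591052 -0.0723121   0.21730798]]
```

View pics/w1c.png

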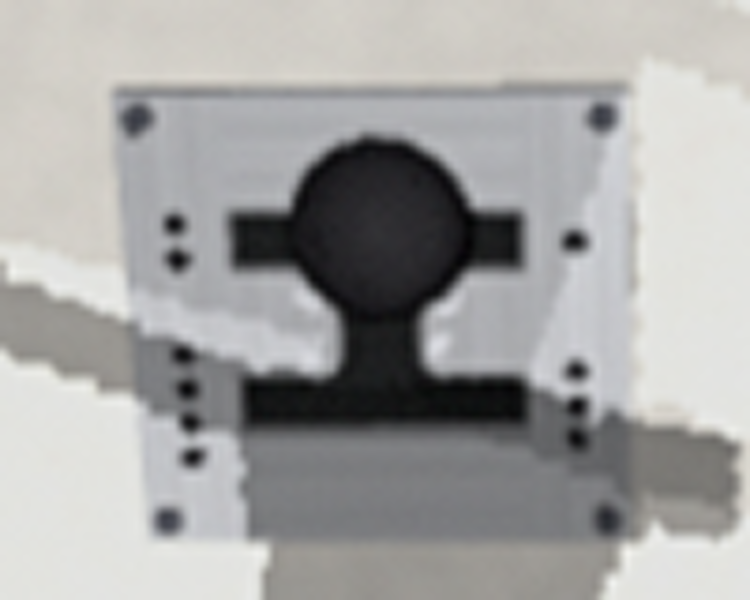

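Crop (7.5x, offset 170,125): plate corners (113,90), (632,86), (638,540) and (150,540); knob disc centre (382,226).

Run:
```python
from h import *
z=np.load("w1.npz"); K,M=z["K"],z["M"]
px=lambda x,y:(170+(x+.5)/7.5-.5,125+(y+.5)/7.5-.5)
def show(C):
    g=C.mean(0); f=C[1]+C[2]-C[0]-C[3]; f/=np.linalg.norm(f); l=C[0]+C[1]-C[2]-C[3]; l/=np.linalg.norm(l)
    print("g",g,"yaw",np.arctan2(f[1],f[0]),np.arctan2(-l[0],l[1]),[np.linalg.norm(C[i]-C[i-1]).round(4) for i in range(4)]); return g,f,l
g,f,l=show(np.array([wray(K,M,*px(*p),.12) for p in((113,90),(632,86),(638,540),(150,540))]))
L=np.array([wray(K,M,*px(*p),.12) for p in((232,240),(523,240),(525,402),(244,402))]); g2,f2,l2=show(L)
k=wray(K,M,*px(382,226),.208);print("knob",k,(k-g)@f,(k-g)@l,(k-g2)@f2,(k-g2)@l2)
```

```text
g [ 0.57018758 -0.10838947  0.12      ] yaw 0.19146462628019004 0.19388989384227 [np.float64(0.1096), np.float64(0.1197), np.float64(0.1104), np.float64(0.1206)]
g [ 0.56961079 -0.10854483  0.12      ] yaw 0.18768330161033575 0.18907544175726043 [np.float64(0.0395), np.float64(0.0686), np.float64(0.0395), np.float64(0.0679)]
knob [ 0.57482433 -0.06796436  0.208     ] 0.012244790937820462 0.03877423663884066 0.012693625830769002 0.038877369906092994
```

>>> {"op": "carry_out", "data": {
  "series": "0.004 0.006 -0.05 0; 0 0 -0.05 0; 0 0 -0.05 0; 0 0 -0.05 0; 0 0 -0.03 0; 0 0 -0.023 0; 0 0 0 0"
}}

```text
time: 4.32
tool_pos: [0.6293, -0.0543, 0.1987]
tcp_rot: [-1.992, -2.424, 0.003]
wrist_force: [0.1, -0.3, -0.5]
width: 0.002
grip_force: 0.0
```

```bash
cat >> h.py <<'E'
G=np.array([.570,-.1085,.12]);Y=.19;F=np.array([np.cos(Y),np.sin(Y),0]);L=np.array([-np.sin(Y),np.cos(Y),0])
def tg():
    s=bot.read_state(); e=s["tool_pos"]-G; return np.round([e@F,e@L,s["tool_pos"][2]],4),np.round(s["wrist_force"],1),s["time"]
E
python3 - <<'E'
from h import *
print(tg()); R=cv2.Rodrigues(bot.read_state()["tcp_rot"])[0]; print(R)
im,d=eyes.read_camera("wrist"); cv2.imwrite("pics/w2.png",im)
E
```

```text
(array([0.0684, 0.0421, 0.1987]), array([ 0.1, -0.3, -0.5]), 4.325)
[[-1.93759373e-01  9.81040852e-01 -4.01887424e-03]
 [ 9.81048035e-01  1.93763530e-01  6.68296255e-04]
 [ 1.43433719e-03 -3.81322001e-03 -9.99991701e-01]]
```

View pics/w2.png

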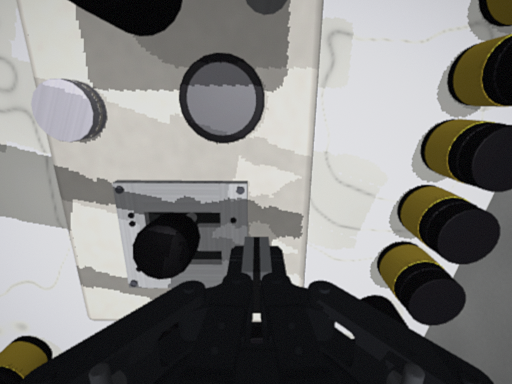

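The fingers stand beyond the knob (165,247), square to the gate and clear. Now I push back.

>>> {"op": "carry_out", "data": {
  "series": "0.001 -0.004 0 0; -0.008 -0.0015 0 0; -0.008 -0.0015 0 0; -0.006 -0.001 0 0; -0.004 -0.001 0 0; -0.003 -0.0006 0 0; -0.003 -0.0006 0 0; 0 0 0 0; 0 0 0 0"
}}

```text
time: 5.5
tool_pos: [0.6004, -0.0663, 0.2006]
tcp_rot: [1.997, 2.425, 0.0]
wrist_force: [1.0, 0.2, 0.1]
width: -0.001
grip_force: 0.0
```

```bash
cat >> h.py <<'E'
def knob():
    # knob's top face from depth points high above the plate, gate frame
    K,M=wcal(); im,d=eyes.read_camera("wrist"); W=wworld(K,M,d); e=W-G
    x,y,z=e@F,e@L,W[...,2]
    t=bot.read_state()["tool_pos"]-G
    m=((z>.195)&(z<.228)&(abs(x)<.09)&(abs(y)<.08)&(d>0)&(im.max(2)<75)).astype(np.uint8)
    m[:,256-25:256+25]*=(np.mgrid[:384,231:281][0]<225).astype(np.uint8) # drop fingers
    m[300:]=0
    n,lab,st,c=cv2.connectedComponentsWithStats(cv2.morphologyEx(m,cv2.MORPH_OPEN,np.ones((5,5),np.uint8)))
    for i in range(1,n):
        if st[i,4]>100:
            q=lab==i; zt=np.percentile(z[q],80); q&=abs(z-zt)<.006
            a,b=x[q],y[q]; print("blob",st[i],"top z",zt.round(4),"x",np.percentile(a,[1,99]).round(4),"y",np.percentile(b,[1,99]).round(4))
    return im
E
python3 - <<'E'
from h import *
print(tg()); cv2.imwrite("pics/w3.png",knob())
E
```

```text
(array([0.0378, 0.0357, 0.2006]), array([1. , 0.2, 0.1]), 5.5)
blob [ 185  208   55   61 2388] top z 0.2183 x [-0.003   0.0222] y [0.0254 0.0543]
```

View pics/w3.png

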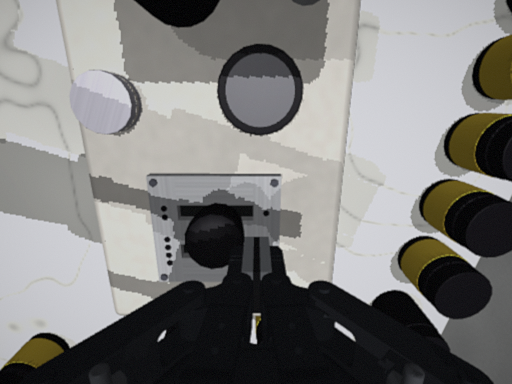

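The knob (213,236) now just meets the fingers' back edge (col 240). I push about 9 mm further.

>>> {"op": "carry_out", "data": {
  "series": "-0.003 -0.0006 0 0; -0.003 -0.0006 0 0; -0.003 -0.0006 0 0; 0 0 0 0; 0 0 0 0"
}}

```text
time: 6.18
tool_pos: [0.5917, -0.0681, 0.2012]
tcp_rot: [1.997, 2.424, 0.001]
wrist_force: [1.5, 1.2, 2.3]
width: 0.0
grip_force: 1.6
```

```bash
cat >> h.py <<'E'
def kc(im,K,M,u0,v0):
    g=cv2.GaussianBlur(im.max(2),(3,3),0)
    pass
E
python3 - <<'E'
from h import *
print(tg()); knob(); K,M=wcal(); im,d=eyes.read_camera("top"); cv2.imwrite("pics/t2.png",im)
im,d=eyes.read_camera("wrist"); cv2.imwrite("pics/w4.png",im); np.savez("w4.npz",K=K,M=M,d=d)
b=spot_in("wrist","knob")[:2]; print(b)
for r in b:
    for z in(.2,.217): e=wray(K,M,*r["rect"][:2],z)-G; print(z,e@F,e@L)
cv2.imwrite("pics/w4c.png",cv2.resize(im[150:310,140:340],(750,600),interpolation=cv2.INTER_CUBIC))
E
```

```text
(array([0.029 , 0.0356, 0.2012]), array([1.5, 1.2, 2.3]), 6.175)
blob [ 200  207   54   60 1755] top z 0.2181 x [-0.0038  0.0224] y [0.0263 0.0547]
[{'rect': [230.8, 235.1, 62.0, 67.1], 'score': 0.9}]
0.2 0.012235705849940385 0.036046603946949675
0.217 0.013897934440942047 0.04453733145327164
```

View pics/w4c.png

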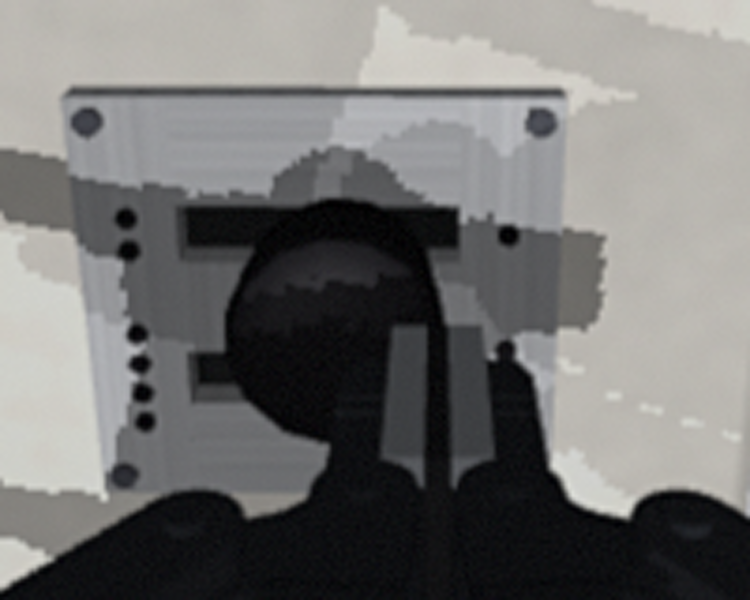

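The knob outline (crop cols 227-440) and the fingertips (385-490) overlap, so I need the depths before pushing further.

Run:
```python
from h import *
z=np.load("w4.npz");K,M,d=z["K"],z["M"],z["d"];W=wworld(K,M,d);e=W-G
im=cv2.imread("pics/w4.png")
def p(cx,cy):
    u,v=int(140+cx/3.75),int(150+cy/3.75); q=e[v,u]; print((cx,cy),np.round([d[v,u],q@F,q@L,W[v,u,2]],4),im[v,u].max())
for c in((340,205),(340,220),(340,240),(340,260),(340,300),(340,340),(340,380),(300,430),(235,320),(260,320),(300,320),(380,320),(400,320),(420,310),(430,300),(405,330),(405,345),(405,400),(405,450),(470,330),(470,345),(470,400),(470,450),(360,400),(350,440),(520,400)): p(*c)
e2=M[:3,3]-G; print("cam",e2@F,e2@L,M[2,3],K[0,0])
t=bot.read_state();print(t["joint_torque"])
```

```text
(340, 205) [0.1889 0.0107 0.0511 0.1837] 0
(340, 220) [0.1727 0.0122 0.0544 0.1997] 10
(340, 240) [0.1611 0.0133 0.0553 0.2117] 23
(340, 260) [0.1612 0.0133 0.0525 0.2125] 41
(340, 300) [0.1602 0.0134 0.0469 0.2154] 22
(340, 340) [0.1598 0.0134 0.0417 0.2175] 10
(340, 380) [0.1619 0.0132 0.0347 0.2176] 9
(300, 430) [0.1631 0.0073 0.0269 0.219 ] 7
(235, 320) [ 0.161  -0.0028  0.0438  0.2156] 13
(260, 320) [0.1599 0.0014 0.0443 0.2165] 23
(300, 320) [0.1604 0.0076 0.0441 0.216 ] 26
(380, 320) [0.1608 0.0196 0.044  0.2157] 22
(400, 320) [0.1612 0.0225 0.0438 0.2154] 13
(420, 310) [0.1617 0.0259 0.0452 0.2144] 14
(430, 300) [0.1618 0.0271 0.0463 0.2139] 11
(405, 330) [0.1524 0.0239 0.0462 0.2239] 70
(405, 345) [0.148  0.024  0.0463 0.2285] 64
(405, 400) [0.135  0.0244 0.046  0.2423] 65
(405, 450) [0.1232 0.0247 0.0463 0.2546] 65
(470, 330) [0.1518 0.0331 0.0465 0.2244] 63
(470, 345) [0.148  0.033  0.0463 0.2285] 65
(470, 400) [0.1352 0.0326 0.0459 0.2421] 67
(470, 450) [0.1241 0.0322 0.0458 0.2538] 65
(360, 400) [0.1417 0.0181 0.0425 0.2364] 22
(350, 440) [0.1335 0.0173 0.0418 0.2452] 12
(520, 400) [0.1418 0.0394 0.0425 0.2363] 21
cam 0.02798591318383288 0.1164992681377181 0.3610810487351894 280.20743798593
[-7.26496540e-01 -4.06102574e+01 -3.32212508e+01 -3.74209927e-01
  4.76602837e-01  8.65993003e-03]
```

Run:
```python
from h import *
T=np.array(eyes.get_calibration("wrist")["T_tool_cam"]); print(T.round(3))
for f in("w1","w4"):
    z=np.load(f+".npz");K,d=z["K"],z["d"];P=wworld(K,T,d)
    for u in(248,265):
        for v in range(225,275,4): print(f,u,v,d[v,u].round(4),P[v,u].round(4))
```

```text
[[ 0.    -0.949 -0.315  0.081]
 [ 1.     0.    -0.    -0.001]
 [ 0.    -0.315  0.949 -0.16 ]
 [ 0.     0.     0.     1.   ]]
w1 248 225 0.6521 [-0.1909 -0.0197  0.4369]
w1 248 229 0.6266 [-0.1888 -0.0189  0.4107]
w1 248 233 0.6098 [-0.1898 -0.0184  0.3927]
w1 248 237 0.1537 [ 0.0105 -0.0051 -0.0213]
w1 248 241 0.1495 [ 0.0104 -0.0049 -0.0258]
w1 248 245 0.1449 [ 0.0106 -0.0048 -0.0305]
w1 248 249 0.1401 [ 0.011  -0.0047 -0.0354]
w1 248 253 0.1372 [ 0.0106 -0.0046 -0.0387]
w1 248 257 0.1342 [ 0.0104 -0.0045 -0.0419]
w1 248 261 0.1303 [ 0.0107 -0.0044 -0.046 ]
w1 248 265 0.1282 [ 0.0101 -0.0043 -0.0484]
w1 248 269 0.1233 [ 0.0111 -0.0042 -0.0532]
w1 248 273 0.1229 [ 0.0097 -0.0042 -0.0541]
w1 265 225 0.6224 [-0.1786  0.019   0.4098]
w1 265 229 0.6051 [-0.1795  0.0184  0.3911]
w1 265 233 0.5881 [-0.1802  0.0179  0.3731]
w1 265 237 0.1549 [ 0.01    0.0043 -0.0202]
w1 265 241 0.1486 [ 0.0109  0.0041 -0.0266]
w1 265 245 0.1455 [ 0.0104  0.004  -0.03  ]
w1 265 249 0.1409 [ 0.0107  0.0039 -0.0348]
w1 265 253 0.0 [ 0.0808 -0.0006 -0.1599]
w1 265 257 0.1338 [ 0.0106  0.0036 -0.0423]
w1 265 261
[... 605 characters left out ...]
4 248 265 0.128 [ 0.0101 -0.0043 -0.0485]
w4 248 269 0.1243 [ 0.0105 -0.0042 -0.0523]
w4 248 273 0.1215 [ 0.0104 -0.0041 -0.0552]
w4 265 225 0.2632 [-0.0289  0.0077  0.081 ]
w4 265 229 0.2649 [-0.0331  0.0077  0.0813]
w4 265 233 0.2672 [-0.0378  0.0078  0.0823]
w4 265 237 0.1544 [ 0.0102  0.0043 -0.0207]
w4 265 241 0.1496 [ 0.0104  0.0041 -0.0257]
w4 265 245 0.1464 [ 0.0099  0.004  -0.0292]
w4 265 249 0.1404 [ 0.0109  0.0038 -0.0352]
w4 265 253 0.1363 [ 0.0111  0.0037 -0.0394]
w4 265 257 0.1338 [ 0.0106  0.0036 -0.0423]
w4 265 261 0.1302 [ 0.0107  0.0035 -0.0461]
w4 265 265 0.128 [ 0.0102  0.0035 -0.0485]
w4 265 269 0.1234 [ 0.011   0.0033 -0.0531]
w4 265 273 0.1227 [ 0.0098  0.0033 -0.0543]
```

The depth shows the visible fingertip ends about 19 mm *behind* the reported TCP, not 14 mm ahead. The fingers slid onto the knob's top (2 N) and the lever has not moved. I'll lift, go back, and work about 28 mm lower.

>>> {"op": "carry_out", "data": {
  "series": "0 0 0.03 0; 0.02 0.004 0 0; 0.02 0.004 0 0; 0 0 -0.03 0; 0 0 -0.026 0; 0 0 0 0; -0.008 -0.0015 0 0; -0.005 -0.001 0 0; 0 0 0 0"
}}

```text
time: 7.5
tool_pos: [0.6184, -0.0629, 0.176]
tcp_rot: [1.997, 2.423, 0.002]
wrist_force: [0.5, -0.3, -0.4]
width: 0.001
grip_force: 0.0
```

Run:
```python
from h import *
print(tg());cv2.imwrite("pics/w5.png",knob())
```

```text
(array([0.0561, 0.0357, 0.176 ]), array([ 0.5, -0.3, -0.4]), 7.5)
blob [ 137  223   73   71 3812] top z 0.2177 x [-0.0024  0.0285] y [0.0275 0.0548]
```

View pics/w5.png

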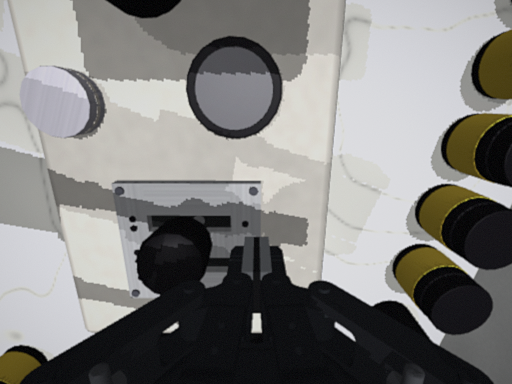

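The knob (174,255) stands left of the fingers (col 245), and the tips are now below its top. I push back in small steps.

>>> {"op": "carry_out", "data": {
  "series": "-0.008 -0.0015 0 0; -0.006 -0.0011 0 0; -0.004 -0.0008 0 0; -0.003 -0.0006 0 0; -0.003 -0.0006 0 0; -0.002 -0.0004 0 0; 0 0 0 0"
}}

```text
time: 8.43
tool_pos: [0.5921, -0.0677, 0.1745]
tcp_rot: [-1.998, -2.425, 0.0]
wrist_force: [1.7, 0.0, 1.4]
width: 0.004
grip_force: 0.8
```

Run:
```python
from h import *
print(tg());cv2.imwrite("pics/w6.png",knob()); print(spot_in("wrist","knob")[:1])
```

```text
(array([0.0294, 0.0359, 0.1745]), array([1.7, 0. , 1.4]), 8.425)
blob [ 162  225   69   63 3442] top z 0.2176 x [-0.0167  0.0155] y [0.0317 0.055 ]
[{'rect': [198.3, 251.8, 73.8, 72.3], 'score': 0.61}]
```

The knob's top is now centred at gate x ≈ 0, so fore is about 0. Next I go round to the left side.

>>> {"op": "carry_out", "data": {
  "series": "0.02 0.004 0 0; 0 0 0.03 0; 0 0 0.03 0; -0.028 0.018 0 0; -0.028 0.018 0 0; 0 0 0 0; 0 0 -0.03 0; 0 0 -0.03 0; 0 0 0 0"
}}

```text
time: 9.65
tool_pos: [0.5538, -0.0278, 0.1711]
tcp_rot: [-1.994, -2.42, 0.007]
wrist_force: [0.1, 0.3, -0.1]
width: -0.003
grip_force: 0.0
```

Run:
```python
from h import *
print(tg());cv2.imwrite("pics/w7.png",knob()); print(spot_in("wrist","knob")[:1])
```

```text
(array([-0.0006,  0.0823,  0.1711]), array([ 0.1,  0.3, -0.1]), 9.65)
[{'rect': [256.4, 329.6, 13.8, 29.2], 'score': 0.59}]
```

View pics/w7.png

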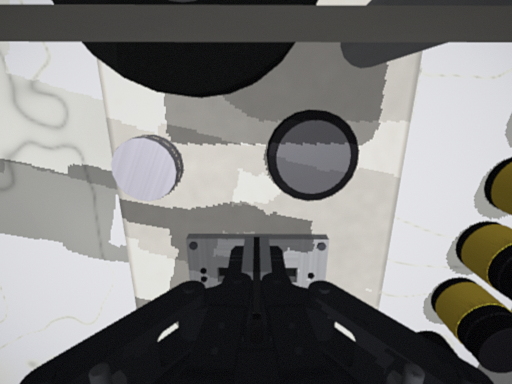

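The fingers are left of the knob, between it and the cap (312,155), with no contact. Now I push across.

>>> {"op": "carry_out", "data": {
  "series": "0.0011 -0.0059 0 0; 0.0011 -0.0059 0 0; 0.0011 -0.0059 0 0; 0.0011 -0.0059 0 0; 0.0011 -0.0059 0 0; 0.0011 -0.0059 0 0; 0.0011 -0.0059 0 0; 0.0011 -0.0059 0 0; 0 0 0 0"
}}

```text
time: 10.88
tool_pos: [0.565, -0.0757, 0.1743]
tcp_rot: [1.998, 2.424, -0.001]
wrist_force: [-0.4, -0.3, -1.4]
width: 0.001
grip_force: 0.0
```

```bash
cat >> h.py <<'E'
def tk():
    im,d=eyes.read_camera("scene"); W=world("scene",d)-G; x,y,z=W@F,W@L,W[...,2]+.12
    for z0 in (.165,):
        m=(z>z0)&(z<.222)&(abs(x)<.1)&(abs(y)<.08)&(d>0)
        print("scene pts",m.sum(),np.percentile(x[m],[5,50,95]).round(4) if m.any() else 0,np.percentile(y[m],[5,50,95]).round(4) if m.any() else 0)
    for n in("scene","top"):
        if n=="top": eyes.read_camera(n)
        for r in spot_in(n,"knob")[:1]:
            e=ray(n,*r["rect"][:2],.2)-G; print(n,r["score"],np.round(r["rect"]),"gate xy",(e@F).round(4),(e@L).round(4))
    return im
E
python3 - <<'E'
from h import *
print(tg()); tk()
E
```

```text
(array([0.0013, 0.0332, 0.1743]), array([-0.4, -0.3, -1.4]), 10.875)
scene pts 121 [-0.0009  0.0135  0.0181] [-0.0025  0.0177  0.0447]
top 0.55 [314. 170.   4.   2.] gate xy -0.0177 -0.0029
```

>>> {"op": "carry_out", "data": {
  "series": "0.0011 -0.0059 0 0; 0.0011 -0.0059 0 0; 0.0011 -0.0059 0 0; 0.0011 -0.0059 0 0; 0.0011 -0.0059 0 0; 0.0008 -0.004 0 0; 0.0006 -0.003 0 0; 0 0 0 0"
}}

```text
time: 12.08
tool_pos: [0.5719, -0.1118, 0.1743]
tcp_rot: [1.998, 2.425, -0.001]
wrist_force: [-0.6, 0.4, -0.5]
width: -0.001
grip_force: 0.1
```

Run:
```python
from h import *
print(tg()); im=tk(); im2,_=eyes.read_camera("top")
a=cv2.resize(im[150:240,200:290],(400,400),interpolation=cv2.INTER_CUBIC); b=cv2.resize(im2[140:210,270:340],(400,400),interpolation=cv2.INTER_CUBIC)
cv2.imwrite("pics/s8.png",np.hstack([a,b]))
```

```text
(array([ 0.0012, -0.0036,  0.1743]), array([-0.6,  0.4, -0.5]), 12.075)
scene pts 128 [-0.0012  0.0136  0.0181] [-0.0386 -0.0185  0.0089]
scene 0.46 [212. 173.   8.  25.] gate xy 0.0378 -0.0022
```

View pics/s8.png

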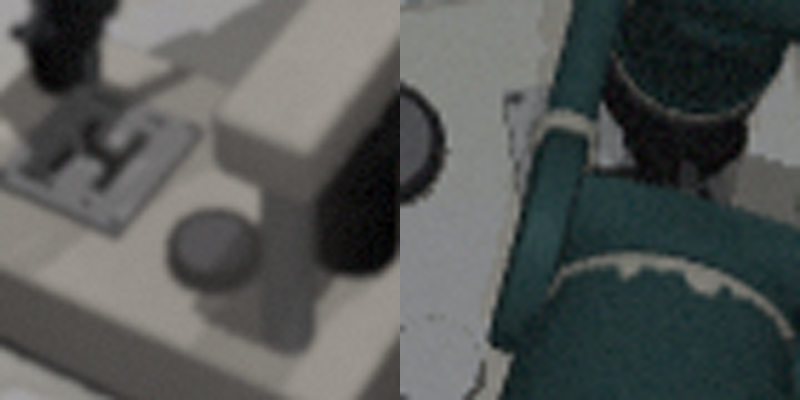

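The scene view shows the left lane empty and the knob over on the right. I nudge it 3 mm more, then go round to the near side.

>>> {"op": "carry_out", "data": {
  "series": "0.0003 -0.0015 0 0; 0.0003 -0.0015 0 0; 0 0 0 0; -0.002 0.01 0 0; -0.002 0.01 0 0; 0 0 0.03 0; 0 0 0.03 0; -0.021 -0.029 0 0; -0.022 -0.029 0 0; 0 0 0 0; 0 0 -0.03 0; 0 0 -0.03 0; 0 0 0 0"
}}

```text
time: 13.95
tool_pos: [0.5236, -0.1506, 0.1718]
tcp_rot: [-1.993, -2.421, 0.003]
wrist_force: [-0.5, 0.5, 0.6]
width: -0.003
grip_force: 0.0
```

Run:
```python
from h import *
print(tg());cv2.imwrite("pics/w9.png",knob()); print(spot_in("wrist","knob")[:1])
```

```text
(array([-0.0535, -0.0326,  0.1718]), array([-0.5,  0.5,  0.6]), 13.95)
blob [ 319  232   77   68 3868] top z 0.2187 x [-0.0173  0.0126] y [-0.0433 -0.021 ]
[{'rect': [358.3, 244.9, 86.4, 128.5], 'score': 0.79}]
```

View pics/w9.png

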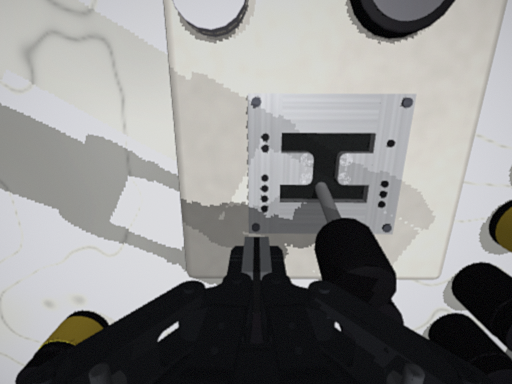

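The rod (320,190) is at the crossbar's mouth in the right lane, with the knob ahead of the fingers. Now I push forward.

>>> {"op": "carry_out", "data": {
  "series": "0.0006 -0.003 0 0; 0.0059 0.0011 0 0; 0.0059 0.0011 0 0; 0.0059 0.0011 0 0; 0.0059 0.0011 0 0; 0.0059 0.0011 0 0; 0.0059 0.0011 0 0; 0.0059 0.0011 0 0; 0.0059 0.0011 0 0; 0.0059 0.0011 0 0; 0.0059 0.0011 0 0; 0 0 0 0"
}}

```text
time: 15.55
tool_pos: [0.5854, -0.144, 0.1741]
tcp_rot: [-1.997, -2.425, 0.0]
wrist_force: [-0.9, 0.4, 0.2]
width: 0.001
grip_force: 0.4
```

Run:
```python
from h import *
print(tg());cv2.imwrite("pics/w10.png",knob()); print(spot_in("wrist","knob")[:1])
```

```text
(array([ 0.0084, -0.0378,  0.1741]), array([-0.9,  0.4,  0.2]), 15.55)
blob [ 281  221   69   67 3574] top z 0.2153 x [0.0205 0.0539] y [-0.0454 -0.0206]
[{'rect': [309.7, 232.2, 92.2, 111.7], 'score': 0.86}]
```

>>> {"op": "carry_out", "data": {
  "series": "0.003 0.0006 0 0; 0.003 0.0006 0 0; 0.003 0.0006 0 0; 0.002 0.0004 0 0; 0 0 0 0"
}}

```text
time: 16.27
tool_pos: [0.5964, -0.1421, 0.1746]
tcp_rot: [1.997, 2.425, 0.0]
wrist_force: [-1.6, -0.4, -0.9]
width: -0.001
grip_force: 0.5
```

>>> {"op": "carry_out", "data": {
  "series": "0.002 0.0004 0 0; 0.002 0.0004 0 0; 0 0 0 0"
}}

```text
time: 16.65
tool_pos: [0.6, -0.1413, 0.1745]
tcp_rot: [-1.997, -2.425, 0.001]
wrist_force: [-3.2, -0.5, -0.5]
width: -0.001
grip_force: 1.1
```

>>> {"op": "carry_out", "data": {
  "series": "0.0015 0.0003 0 0; 0.0015 0.0003 0 0; 0 0 0 0"
}}

```text
time: 17.02
tool_pos: [0.6012, -0.141, 0.1742]
tcp_rot: [-1.995, -2.422, 0.005]
wrist_force: [-7.6, -1.1, 1.3]
width: -0.002
grip_force: 3.9
```

Run:
```python
from h import *
print(tg());cv2.imwrite("pics/w11.png",knob())
```

```text
(array([ 0.0245, -0.0378,  0.1742]), array([-7.6, -1.1,  1.3]), 17.025)
blob [ 281  221   64   66 3353] top z 0.212 x [0.0371 0.0678] y [-0.047  -0.0201]
```

The force jumped and the tool stalled, so it is at the stop. One firm nudge, then I back off.

>>> {"op": "carry_out", "data": {
  "series": "0.002 0.0004 0 0; 0 0 0 0; -0.012 -0.002 0 0; -0.02 -0.004 0 0; -0.02 -0.004 0 0; 0 0 0.05 0; 0 0 0.05 0; 0 0 0.05 0; 0 0 0.05 0; -0.05 -0.01 0 0; 0 0 0 0"
}}

```text
time: 18.45
tool_pos: [0.5022, -0.1607, 0.3766]
tcp_rot: [1.996, 2.42, 0.003]
wrist_force: [0.9, 0.3, -0.6]
width: 0.002
grip_force: 0.0
```

Run:
```python
from h import *
print(tg()); K,M=wcal(); im,d=eyes.read_camera("wrist"); W=wworld(K,M,d)-G; x,y,z=W@F,W@L,W[...,2]+.12
m=(z>.2)&(z<.225)&(abs(x)<.09)&(abs(y)<.08)&(im.max(2)<75); print(np.percentile(x[m],[2,50,98]),np.percentile(y[m],[2,50,98]),np.percentile(z[m],[2,50,98]))
v,u=np.where(m); r,c=int(v.mean()),int(u.mean()); print(r,c)
r0,c0=max(0,r-50),max(0,c-65); cv2.imwrite("pics/w12.png",cv2.resize(im[r0:r0+100,c0:c0+130],(780,600),interpolation=cv2.INTER_CUBIC))
```

```text
(array([-0.0765, -0.0384,  0.3766]), array([ 0.9,  0.3, -0.6]), 18.45)
[0.03719812 0.05015861 0.06784849] [-0.0501195  -0.03386646 -0.01981225] [0.20103393 0.20915815 0.21387222]
169 362
```

View pics/w12.png

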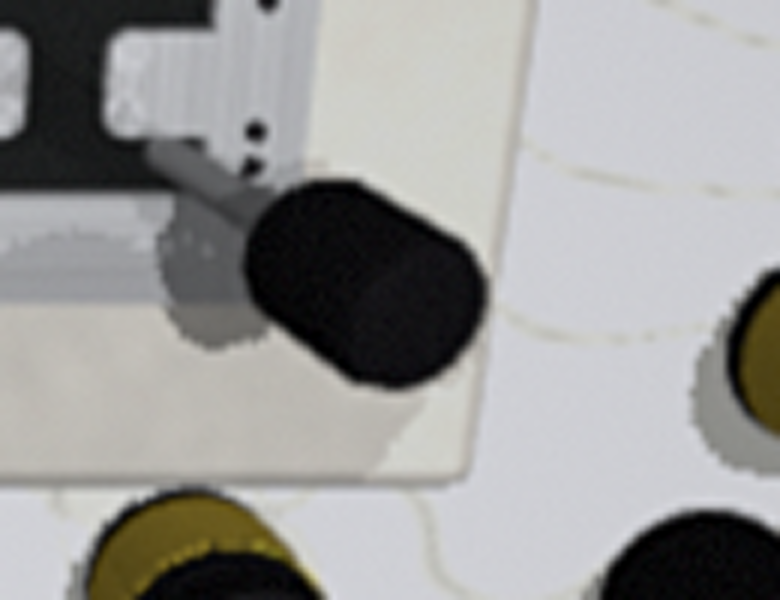

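The rod stands at the far end of the right lane by the three pips. The knob is at about gate (0.052, -0.036), which agrees with fully home, and the arm is clear.

```bash
python3 -c "
from workcell import bot
print(bot.finish_job())"
```

```text
the job is handed in; nothing more can be done
None
```

The selector lever is home in the third slot, pushed level with the crossbar, across and then forward to its stop. The job is handed in with the arm clear; on the first try the fingers slid onto the knob's top (about 2 N) without moving the lever.

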